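Case the texture roller, then take off only the outer lid

ROBOT

A 6-joint arm with a two-finger parallel gripper is mounted at the origin on a cart in front of the work surface, level with it; the furniture and walls round the work are solid. World frame = base frame: x ahead of the robot, y to its left, z up, the work surface at z = 0. Lengths are in mm, angles in degrees, forces in N, time in s.
With the tool pointing down it reaches from about 300 to 850 mm from the base axis. Payload 4.2 kg.
Tool frame: the origin (TCP) lies midway between the tips of the shut fingers; the grasp point (between the pads) lies env.grip_depth behind it (env.grip_depth is the distance from the TCP to the grasp point, in mm); z points along the fingers, y is the direction in which the jaws open and shut (so a half turn about z gives the same grasp; the last joint's range is limited). The gripper opens to 91 mm and grips with 3 to 60 N. Pads are 32 mm wide; open, the fingers measure 118 mm over their backs; the gripper's body (76 mm by 178 mm) begins 60 mm behind the grasp point.
Start: joints at [-66.979, 18.312, 89.639, -0, 72.044, -1.146], TCP at [235.412, -524.618, 213.976] pointing down, gripper open.
Joint ranges: [-177.97, 177.97], [-48.28, 115.42], [12.27, 149.76], [-77.06, 257.06], [2.81, 150.46], [-146.56, 146.56]. Speed limits (degrees/s): [147.25, 147.25, 180, 180, 180, 180].

INTERFACE

Orientations are given as [roll, pitch, yaw] about the fixed x, y, z axes, in that order (R = Rz(yaw) Ry(pitch) Rx(roll)).
In Python, from workcell import env, cams, spotter gives the robot as it stands.
- The arm moves only by the tool apply_moves, never from a script. Its argument "plan" is a list of rows, each an object with "jaw": the closure, from 0 (fully open) to 1 (shut); "delta_pos": the shift along the tool's x, y, z in mm, a list of three; "spin": the turn about the tool's z in rad. In form: [{"jaw": jaw, "delta_pos": [dx, dy, dz], "spin": spin}, ...]. A call has exactly 8 rows; each row is the pose to reach, as a shift and turn from the pose measured when the call began, along the tool's axes at that moment; what a row does not reach only later rows make up. A row lasts 1/8 s, in which the tool goes at most 62.5 mm and 10.7 degrees, less where a joint would pass 70% of its speed; a pose out of reach is approached as far as the arm can. A call with a gripper value outside its range is refused whole. The fingers move at their own pace and stop on an object; "squeeze" is the grip in N (left out, the last holds). Time passes only in rows, so rows that repeat a pose let the fingers close, or fill a call up. It gives the time, the measured TCP pose, the force and the opening at its end, in the units of the state.
- env.state(): the state, without advancing time (a new reading comes with each control period).
- cams.grab_frame(name): name is "scene" or "top" or "wrist"; returns the picture (384x512x3 uint8, red, green, blue); there is no depth.
- cams.calibration(name): a dict with "camera_matrix" (3x3 intrinsics, pixels), "rvec" (rotation vector, rad) and "tvec" (3), from world to camera coordinates, as OpenCV has them. Camera axes: x right, y down, z forward; pixel columns grow to the right and rows downward; lengths in mm; the calibration is good to about 2 mm. A picture is of the moment at which its call begins: read the wrist's pose just before it. calibration takes no time and is no camera call; for the wrist camera it gives the pose at the moment of the call.
- env.job_done(): hands the job in, once; it reports no verdict.
Trained networks look in the newest picture that a camera, given by its name, has taken for a name from the list of things; names that differ only in an ending like _2 or _b are one class to them, and where a whole thing is asked for, a point or a joint stands for the part that bears it (a point fixed in the world has none). Each returns a list of dicts, best first, with "confidence" (0 to 1); they miss things now and then, are a little off and sometimes report something else, mostly with a low value. They report only what shows in the picture. A call takes as long as a camera call.
- spotter.masks_of(camera, target): "region" (384x512 bool, what is visible of it) and "extent" ([left, top, right, bottom] in pixels, round what is visible of it).
The state is a dict: "time_s": time; "qpos": joint angles; "qvel": joint speeds; "effort": joint torques, N m; "ee_pos": TCP position; "ee_rot": TCP orientation; "force": force on the tool from outside, world axes, zero at the start; "torque": the same for the moment, N m; "gripper_width": finger opening in mm.
Only numpy, scipy, OpenCV 4.12 (cv2) and the standard library are available. Lean on these libraries where they do the work, as an engineer would, in place of code of your own. Each camera call takes 0.05 s, during which the arm holds its last target.

TASK

Slide the texture roller, grip upward, fully home into the bore of its wooden case; then carry the nested lids by the white knob, lower them together gently until the inner lid sits fully down on the case, and let go. Then lift off the blue outer lid alone by its collar, level, until its rim is well clear above the white knob, leaving the inner lid undisturbed (never take the lids apart before that, nor push the other things about). Finish while still holding the blue lid up: do not put it down or let go.

Things in the scene. Friction and masses are not known exactly. Their poses are not given: they have to be found in the camera images.
- case: Round dark wooden case, fixed to the table. Origin: centre of its underside, z up. 92 mm diameter up to a flat shoulder at 46 mm; above it a paler neck, 56 mm diameter (52 at its tapered top), up to 60 mm. In the centre an upright bore, 27 mm diameter, mouth at 60 mm, floor at 6 mm. The inner lid fits over the neck (2 mm play); seated on the shoulder its origin is 46 mm above this one.
- roller: Pale wooden texture roller with terracotta bands, loose, 0.1 kg, standing upright on the table. Origin: centre of its lower end, z up. Body 24 mm diameter, 54 mm long, foot chamfered 2.5 mm; on top an orange grip 16 mm diameter, 24 mm long (78 mm in all). Home in the bore its origin is 6 mm above the case's and only the orange grip stands out; the inner lid covers it.
- inner_lid: White inner lid, 0.2 kg: a cup upside down with an upright knob. Origin: centre of its lower rim, z up. Skirt 66 mm outer, 60 mm inner diameter; top face at 48 mm, hollow 45 mm deep; knob on the axis, 18 mm diameter, from 48 to 101 mm. Starts on the table inside the blue lid: only its lowest 8 mm and the knob's top 28 mm show. Lifted by the knob it carries the blue lid too.
- outer_lid: Blue outer lid, 0.15 kg, loose over the inner lid (2.5 mm play), resting on its top face. Origin: centre of its lower rim, z up; nested, 8 mm above the inner lid's origin. Skirt 77 mm diameter; top plate at 40 to 43 mm; round collar 44 mm diameter from 43 to 65 mm with a 25 mm hole, out of which the knob stands 28 mm. Grip the collar with the knob between the fingers.
- jar_cobalt: Bystander: screw-lid jar with a black lid, 60 mm diameter, 79 mm tall; origin under its centre.
- jar_iron: Bystander: screw-lid jar with a pale lid and a brown-red content, 66 mm diameter, 72 mm tall; origin under its centre.
- jar_rutile: Bystander: screw-lid jar with a white-grey lid, 56 mm diameter, 86 mm tall; origin under its centre.
- tumbler_celadon: Bystander: grey-green ceramic tumbler, 66 mm diameter, 77 mm tall; origin under its centre.

How it is judged:
By the outcome, as a careful person would: the job done as asked, in the order asked, and still so for the second after the job is handed in, while the arm keeps its last pose, push and grip.
It also fails if it takes over 62 s, if anything falls off the work surface, if the arm or the gripper's body presses on something with over 40 N, if the wrist force passes 120 N, or if a joint passes its speed limit or range.

## Working session

There is one attempt and no reset: what is moved stays moved. The work goes in short steps, Python scripts to look and compute and a tool call to move; the robot and the scene stay as the last step left them, time stands still between calls to the robot, and variables do not carry over. Pictures are saved under pics/ and viewed, and the job is handed in when it is done.

Besides the shell and the picture viewer there is one more tool, called as a command line: name --argument value ..., lists and objects as JSON in quotes. apply_moves: Moves the arm, as the interface text tells. Its arguments: {"type":"object","properties":{"plan":{"type":"array"},"squeeze":{"type":"number"}},"required":["plan"]}

```bash
mkdir -p pics; ls
python3 - <<'E'
from workcell import env, cams, spotter
import cv2
s=env.state(); print(s, env.grip_depth)
for n in ["scene","top","wrist"]:
    im=cams.grab_frame(n); cv2.imwrite(f"pics/a_{n}.png",im[:,:,::-1])
    c=cams.calibration(n); print(n,c)
E
```

```text
pics
{'time_s': 0.0, 'qpos': array([-6.69793153e+01,  1.83522050e+01,  8.97042335e+01,  1.06680129e-04,
        7.20437455e+01, -1.14466920e+00]), 'qvel': array([-0.00881129, -0.09835497, -0.04184449, -0.04825895, -0.00146828,
       -0.05536476]), 'effort': array([-2.23408456e-04, -4.12470281e+01, -2.31973922e+01,  7.26439850e-02,
        4.56112053e-02, -1.24015646e-04]), 'ee_pos': array([ 235.21089306, -524.15790016,  213.12934425]), 'ee_rot': array([-1.79899838e+02, -2.10277219e-03,  2.41653191e+01]), 'force': array([-0.78810372, -0.33122848,  0.00997392]), 'torque': array([-0.03479097, -0.00073386,  0.02663205]), 'gripper_width': 90.8925904381056} 18.8
scene {'camera_matrix': array([[352.67626098,   0.        , 254.59753517],
       [  0.        , 352.67626098, 194.84299741],
       [  0.        ,   0.        ,   1.        ]]), 'rvec': array([ 1.16844252, -2.1647328 ,  1.15543821]), 'tvec': array([520.0886371 , 232.32547827, 624.60477946])}
top {'camera_matrix': array([[402.5076163 ,   0.        , 254.80332174],
       [  0.        , 402.5076163 , 191.7420838 ],
       [  0.        ,   0.        ,   1.        ]]), 'rvec': array([ 2.13453108, -2.15760349,  0.23049628]), 'tvec': array([237.10343538, 586.56827786, 859.69956026])}
wrist {'camera_matrix': array([[300.67947022,   0.        , 252.04877746],
       [  0.        , 300.67947022, 188.34166867],
       [  0.        ,   0.        ,   1.        ]]), 'rvec': array([-2.42827652,  1.57034213,  0.23134214]), 'tvec': array([-574.98058868,  -33.62908685,  391.24384172])}
```

View pics/a_scene.png

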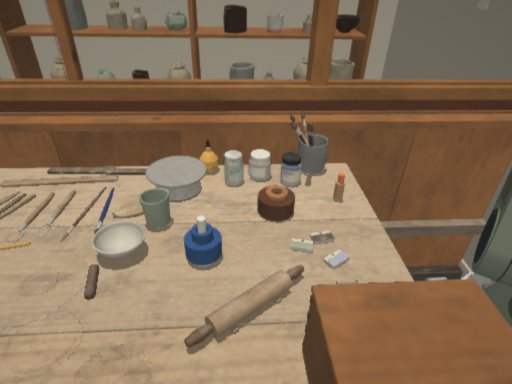

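View pics/a_top.png

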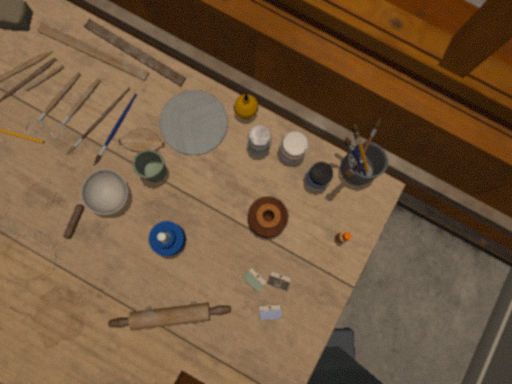

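View pics/a_wrist.png

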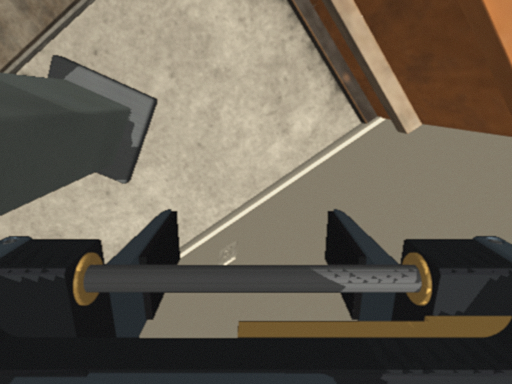

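The top view shows the case at about (268,217), the roller at (343,238) and the lids at (166,239). I'll get masks for these and fit positions using the known shapes.

```bash
cat > h.py <<'E'
import numpy as np, cv2
from scipy.optimize import minimize, least_squares
from workcell import env, cams, spotter
def ring(r,z,n=48):
    a=np.linspace(0,2*np.pi,n,endpoint=False); return np.c_[r*np.cos(a),r*np.sin(a),np.full(n,z)]
M={'case':[(46,0,46),(28,46,50),(26,60,60)],'roller':[(12,0,54),(8,54,78)],
 'outer_lid':[(38.5,0,43),(22,43,65)],'inner_lid':[(9,28+0,101)],
 'lids':[(33,0,8),(38.5,8,51),(22,51,73),(9,73,101)],
 'jar_cobalt':[(30,0,79)],'jar_iron':[(33,0,72)],'jar_rutile':[(28,0,86)],'tumbler_celadon':[(33,0,77)]}
def proj(P,c):
    return cv2.projectPoints(np.asarray(P,float).reshape(-1,3),c['rvec'],c['tvec'],c['camera_matrix'],None)[0][:,0]
def render(name,pos,c,sc=4,parts=None):
    m=np.zeros((384*sc,512*sc),np.uint8)
    for r,z0,z1 in (parts or M[name]):
        P=np.r_[ring(r,z0),ring(r,z1)]+pos
        h=cv2.convexHull((proj(P,c)*sc+ (sc-1)/2).astype(np.float32)).astype(np.int32)
        cv2.fillPoly(m,[h],255)
    return cv2.resize(m,(512,384),interpolation=cv2.INTER_AREA)/255.
def fit(name,regs,calibs,x0,z0=0,parts=None):
    def cost(p): return sum(np.abs(render(name,np.array([p[0],p[1],z0]),c,parts=parts)-r).sum()/r.sum() for r,c in zip(regs,calibs))
    b=minimize(cost,x0,method='Nelder-Mead',options=dict(initial_simplex=[[x0[0],x0[1]],[x0[0]+10,x0[1]],[x0[0],x0[1]+10]],xatol=.1,fatol=1e-4))
    return b.x,b.fun
def ray(uv,c,z):
    R=cv2.Rodrigues(c['rvec'])[0]; o=-R.T@c['tvec']; d=R.T@np.linalg.solve(c['camera_matrix'],[uv[0],uv[1],1.]); return o+d*(z-o[2])/d[2]
E
python3 - <<'E'
from h import *
cc={n:cams.calibration(n) for n in('top','scene')}
for n in cc: cams.grab_frame(n)
res={}
for ob in ['case','roller','outer_lid','jar_cobalt','jar_iron','jar_rutile','tumbler_celadon']:
    out={}
    for n in cc:
        l=spotter.masks_of(n,ob)
        if l: out[n]=l[0]; print(ob,n,[(round(a['confidence'],2),a['extent']) for a in l[:2]])
    z=8 if ob=='outer_lid' else 0
    for cs in (['top'],['scene'],['top','scene']):
        if not all(c in out for c in cs): continue
        c0=cs[0]; e=out[c0]['extent']; x0=ray([(e[0]+e[2])/2,(e[1]+e[3])/2],cc[c0],30+z)[:2]
        print('  ',cs,*fit(ob,[out[c]['region'] for c in cs],[cc[c] for c in cs],x0,z))
print(env.state()['time_s'])
E
```

```text
case top [(0.61, [247.0, 193.2, 287.2, 237.8])]
case scene [(0.9, [257.2, 185.1, 294.7, 220.4])]
   ['top'] [534.84529051 203.41624325] 0.029838507237888043
   ['scene'] [536.71973087 204.26228252] 0.02927972535815673
   ['top', 'scene'] [535.98280761 203.44064689] 0.07669440713816358
roller top [(0.66, [332.1, 229.6, 353.3, 239.7])]
roller scene [(0.5, [333.5, 171.2, 339.8, 199.7]), (0.2, [180.1, 221.1, 224.4, 264.9])]
   ['top'] [486.54002524  33.65821214] 0.08933284005426069
   ['scene'] [492.11139554  30.49235002] 0.16929871047518102
   ['top', 'scene'] [486.94264746  34.62608667] 0.32279315941913056
outer_lid top [(0.63, [147.9, 223.5, 184.1, 257.1]), (0.24, [134.7, 150.3, 167.4, 183.5])]
outer_lid scene [(0.61, [181.6, 224.1, 223.1, 266.6])]
   ['top'] [487.9050092  427.92023208] 0.17208467886616435
   ['scene'] [487.33914149 430.60143891] 0.11613565330969818
   ['top', 'scene'] [487.86262761 429.58141128] 0.3093821149878871
jar_cobalt top [(0.91, [302.9, 161.0, 331.7, 191.1])]
jar_cobalt scene [(0.56, [281.4, 150.8, 303.3, 182.6])]
   ['top'] [623.60220646  86.68103771] 0.0992
[... 342 characters left out ...]
9052] 0.1638988714456844
   ['top', 'scene'] [693.34364167 143.10050406] 0.29482330138656976
jar_rutile top [(0.77, [244.6, 125.4, 271.2, 157.7])]
jar_rutile scene [(0.95, [220.0, 149.9, 244.3, 184.7])]
   ['top'] [707.72619464 220.14272792] 0.1772867846325522
   ['scene'] [714.21756542 221.55116832] 0.17548406862745097
   ['top', 'scene'] [711.24839522 221.08471973] 0.3768196038578033
tumbler_celadon top [(0.83, [134.9, 152.7, 167.7, 182.0])]
tumbler_celadon scene [(0.69, [141.1, 188.1, 171.6, 225.5])]
   ['top'] [649.97879893 467.05831979] 0.17155703889120658
   ['scene'] [659.7092154  464.03786832] 0.28884095860566444
   ['top', 'scene'] [652.39872173 467.80933682] 0.4829637046307884
0.95
```

Run:
```python
from h import *
s=env.state();c=cams.calibration('wrist');R=cv2.Rodrigues(c['rvec'])[0]
print('campos',-R.T@c['tvec'],'axis',R[2], s['ee_pos'],'tcp px',proj(s['ee_pos'],c), 'below', proj(s['ee_pos']-[0,0,130],c))
for n in('top','scene'):
    c=cams.calibration(n);R=cv2.Rodrigues(c['rvec'])[0];print(n,-R.T@c['tvec'],R[2],proj([[0,0,0],[300,0,0],[300,200,0]],c))
```

```text
campos [ 308.26809095 -493.09611964  383.79895891] axis [-0.25999271 -0.11558976 -0.9586672 ] [ 235.43637735 -524.62011861  213.98332619] tcp px [[250.59295152 233.36229329]] below [[251.32716858 179.38709471]]
top [430.15459416 265.81989915 940.03751197] [ 0.17518091 -0.038619   -0.98377854] [[365.81412481 466.37081485]
 [357.56646219 320.24273003]
 [269.51456868 321.99257927]]
scene [-21.0388355  655.2672303  533.64845461] [ 0.67693463 -0.47049494 -0.56603358] [[548.25989887 326.0230391 ]
 [404.85079877 232.51067365]
 [344.37529325 266.30179351]]
```

Run:
```python
import cv2
im=cv2.imread('pics/a_top.png');cv2.imwrite('pics/b_top.png',cv2.resize(im[180:280,290:400],None,fx=6,fy=6,interpolation=cv2.INTER_CUBIC))
```

```text
(no output)
```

View pics/b_top.png

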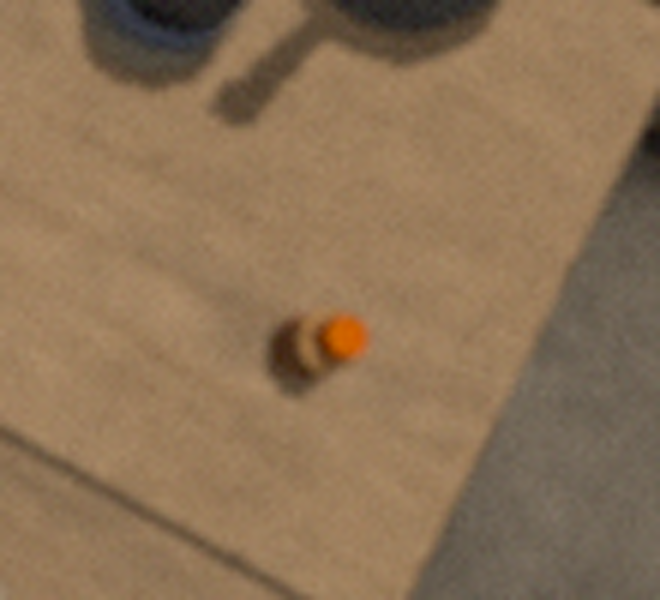

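The orange grip top is centred at about (347.0, 235.7) in the top image. I'll intersect that ray with z=78.

Run:
```python
from h import *
print(ray([347.0,235.7],cams.calibration('top'),78))
```

```text
[486.03081948  34.65506587  78.        ]
```

apply_moves --plan '[{"jaw":0,"delta_pos":[57,-50,2],"spin":-0.16},{"jaw":0,"delta_pos":[114,-101,4],"spin":-0.32},{"jaw":0,"delta_pos":[172,-152,6],"spin":-0.48},{"jaw":0,"delta_pos":[229,-202,8],"spin":-0.64},{"jaw":0,"delta_pos":[286,-252,8],"spin":-0.8},{"jaw":0,"delta_pos":[343,-303,8],"spin":-0.96},{"jaw":0,"delta_pos":[400,-353,8],"spin":-1.12},{"jaw":0,"delta_pos":[455,-402,8],"spin":-1.15}]'

```text
time_s: 1.95
ee_pos: [442.5, -67.4, 206.5]
ee_rot: [179.9, 0.0, 90.2]
force: [1.7, 0.7, -0.0]
gripper_width: 91.4
```

apply_moves --plan '[{"jaw":0,"delta_pos":[50,23,2],"spin":0},{"jaw":0,"delta_pos":[101,45,20],"spin":0},{"jaw":0,"delta_pos":[101,45,40],"spin":0},{"jaw":0,"delta_pos":[101,45,50],"spin":0},{"jaw":0,"delta_pos":[101,45,50],"spin":0},{"jaw":0,"delta_pos":[101,45,50],"spin":0},{"jaw":0,"delta_pos":[101,45,50],"spin":0},{"jaw":0,"delta_pos":[101,45,50],"spin":0}]'

```text
time_s: 2.95
ee_pos: [487.5, 33.4, 157.0]
ee_rot: [179.9, 0.0, 90.1]
force: [-0.1, -0.6, -0.3]
gripper_width: 91.1
```

```bash
cat > look.py <<'E'
import sys
from h import *
s=env.state();c=cams.calibration('wrist');im=cams.grab_frame('wrist')
cv2.imwrite('pics/%s.png'%sys.argv[1],im[:,:,::-1])
print(s['ee_pos'],s['ee_rot'],s['gripper_width'],'F',s['force'],s['time_s'])
np.savez('pics/%s.npz'%sys.argv[1],im=im,rvec=c['rvec'],tvec=c['tvec'],camera_matrix=c['camera_matrix'],ee=s['ee_pos'])
if len(sys.argv)>2:
    for ob in sys.argv[2].split(','):
        l=spotter.masks_of('wrist',ob); print(ob,[(a['confidence'],a['extent']) for a in l[:2]])
        if l: np.save('pics/%s_%s.npy'%(sys.argv[1],ob),l[0]['region'])
E
python3 look.py w1 roller
```

```text
[487.54894247  33.38301723 156.98813146] [1.79868289e+02 2.61525496e-02 9.01218817e+01] 91.11961234027466 F [-0.13182368 -0.55872851 -0.30674807] 2.95
roller [(0.63, [240.0, 166.2, 265.8, 202.0])]
```

View pics/w1.png

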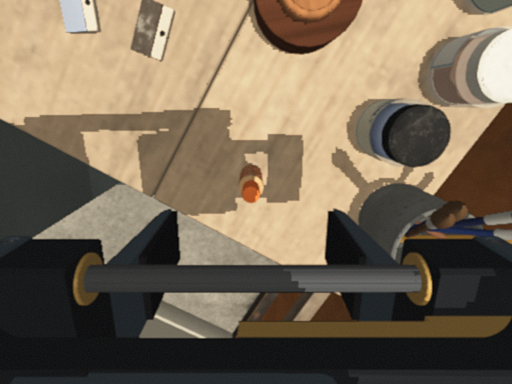

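The wrist view shows the roller with its orange top at about (251,192), roughly midway between the fingers, and the pen cup to the right. I'll check the cup clearance and the roller's exact position.

Run:
```python
from h import *
d=np.load('pics/w1.npz');c={k:d[k] for k in('rvec','tvec','camera_matrix')}
im=d['im'].astype(int)
m=(im[...,0]>140)&(im[...,1]<110)&(im[...,2]<60);m[:,:235]=0;m[:,270:]=0;m[:165]=0;m[206:]=0
ys,xs=np.nonzero(m);print(xs.min(),xs.max(),ys.min(),ys.max(),m.sum())
r=np.load('pics/w1_roller.npy');print('whole',fit('roller',[r],[c],[487,33]))
print('grip',fit('roller',[m],[c],[487,33],parts=[(8,54,78)]))
t=cams.calibration('top')
for p in [(345,150),(385,165),(350,185),(340,165)]: print(p,ray(p,t,90))
```

```text
242 258 175 201 201
whole (array([486.55361579,  32.74703731]), np.float64(0.04947171851196619))
grip (array([485.42779875,  34.14446998]), np.float64(0.8862159789288849))
(345, 150) [673.56488332  32.03722296  90.        ]
(385, 165) [639.12403327 -54.92132048  90.        ]
(350, 185) [594.85513156  25.30328087  90.        ]
(340, 165) [639.6132378   44.91633375  90.        ]
```

apply_moves --plan '[{"jaw":0.5,"delta_pos":[0,-1,25],"spin":0},{"jaw":0.5,"delta_pos":[0,-1,50],"spin":0},{"jaw":0.5,"delta_pos":[0,-1,75],"spin":0},{"jaw":0.5,"delta_pos":[0,-1,99],"spin":0},{"jaw":0.5,"delta_pos":[0,-1,99],"spin":0},{"jaw":0.8,"delta_pos":[0,-1,99],"spin":0},{"jaw":1,"delta_pos":[0,-1,99],"spin":0},{"jaw":1,"delta_pos":[0,-1,99],"spin":0}]' --squeeze 20

```text
time_s: 4.05
ee_pos: [487.1, 33.5, 58.6]
ee_rot: [179.8, 0.0, 90.1]
force: [0.0, 0.5, 0.2]
gripper_width: 18.4
```

apply_moves --plan '[{"jaw":1,"delta_pos":[0,0,0],"spin":0},{"jaw":1,"delta_pos":[0,0,0],"spin":0},{"jaw":1,"delta_pos":[0,0,0],"spin":0},{"jaw":1,"delta_pos":[0,0,-15],"spin":0},{"jaw":1,"delta_pos":[0,0,-40],"spin":0},{"jaw":1,"delta_pos":[0,0,-70],"spin":0},{"jaw":1,"delta_pos":[0,0,-92],"spin":0},{"jaw":1,"delta_pos":[0,0,-92],"spin":0}]'

```text
time_s: 5.05
ee_pos: [487.9, 33.6, 151.9]
ee_rot: [179.6, 0.0, 90.1]
force: [0.8, -0.2, -1.2]
gripper_width: 15.7
```

```bash
python3 look.py w2 roller,case
```

```text
[487.8982718   33.58873391 151.87521711] [1.79581098e+02 1.31131755e-02 9.01363487e+01] 15.688016954681517 F [ 0.79609023 -0.16935934 -1.19538227] 5.05
roller [(0.86, [239.7, 192.4, 268.9, 259.2])]
case [(0.68, [252.6, 0.0, 363.9, 53.2])]
```

View pics/w2.png

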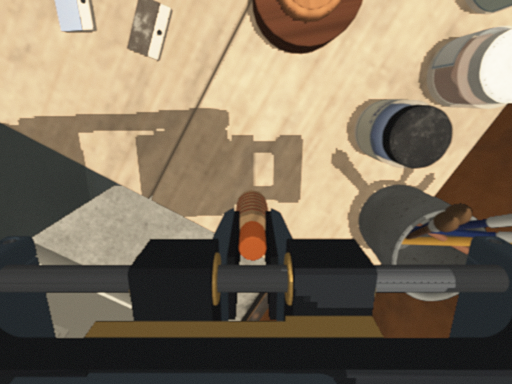

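Run:
```python
from h import *
d=np.load('pics/w2.npz');c={k:d[k] for k in('rvec','tvec','camera_matrix')}
print(fit('roller',[np.load('pics/w2_roller.npy')],[c],[487,33],93.3))
```

```text
(array([487.44852694,  33.52201913]), np.float64(0.21989680082559337))
```

apply_moves --plan '[{"jaw":1,"delta_pos":[20,10,0],"spin":0},{"jaw":1,"delta_pos":[45,24,0],"spin":0},{"jaw":1,"delta_pos":[75,36,0],"spin":0},{"jaw":1,"delta_pos":[95,48,0],"spin":0},{"jaw":1,"delta_pos":[95,48,0],"spin":0},{"jaw":1,"delta_pos":[95,48,0],"spin":0},{"jaw":1,"delta_pos":[95,48,0],"spin":0},{"jaw":1,"delta_pos":[95,48,0],"spin":0}]'

```text
time_s: 6.2
ee_pos: [533.5, 128.0, 149.6]
ee_rot: [179.9, 0.0, 90.1]
force: [0.7, -0.0, -1.2]
gripper_width: 15.0
```

```bash
python3 look.py w3 roller,case
```

```text
[533.50299535 127.96724654 149.56748487] [1.79926715e+02 3.72418383e-02 9.00930920e+01] 15.0351480273504 F [ 0.66711949 -0.00944488 -1.20615433] 6.2
roller [(0.83, [235.7, 193.5, 270.0, 258.2])]
case [(0.77, [204.0, 46.7, 309.2, 157.4])]
```

View pics/w3.png

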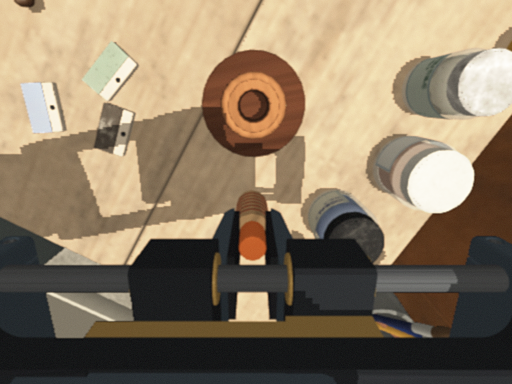

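The wrist view shows the case centred at about (253,103) with a visible bore, and the roller held upright at (253,225). I'll fit both in this one image.

Run:
```python
from h import *
d=np.load('pics/w3.npz');c={k:d[k] for k in('rvec','tvec','camera_matrix')}
z=149.6-58.6
m=np.load('pics/w3_case.npy');print('case',fit('case',[m],[c],[536,204]))
# neck: pale orange colour
im=d['im'].astype(int)
hsv=cv2.cvtColor(d['im'],cv2.COLOR_RGB2HSV)
# ring top bounded by the bore: fit the ellipse of bore mouth: r 13.5 at z 60 ; neck silhouette
neck=((hsv[...,2]>185)&m).astype(np.uint8)
n2=cv2.morphologyEx(neck,cv2.MORPH_CLOSE,np.ones((3,3)))
cs,_=cv2.findContours(n2,cv2.RETR_CCOMP,cv2.CHAIN_APPROX_NONE)
for k in sorted(cs,key=len)[-2:]: print(len(k),cv2.fitEllipse(k))
cs=sorted(cs,key=len)[-1]; full=cv2.fillPoly(np.zeros((384,512),np.uint8),[cs],1)
print('neck',fit('case',[full],[c],[536,204],parts=[(28,46,55.),(26,60,60)]))
rm=np.load('pics/w3_roller.npy');b=fit('roller',[rm],[c],[533,128],z);print('roller',b)
o=im.astype(np.uint8).copy()
p=np.array([535.9,203.6,0])
for P in [ring(46,0)+p,ring(46,46)+p,ring(26,60)+p,ring(13.5,60)+p,ring(12,z)+[*b[0],0],ring(8,z+78)+[*b[0],0]]:
    cv2.polylines(o,[proj(P,c).round().astype(np.int32)],1,(0,255,0),1)
cv2.imwrite('pics/w3o.png',cv2.resize(o[30:280,150:350],None,fx=2.4,fy=2.4,interpolation=cv2.INTER_NEAREST)[:,:,::-1])
```

```text
case (array([534.11074148, 201.66789084]), np.float64(0.02824129081051569))
98 ((253.1372833251953, 105.63156127929688), (34.35590362548828, 35.36940383911133), 11.008316993713379)
180 ((253.60122680664062, 104.59104919433594), (60.89338684082031, 63.89166259765625), 179.19894409179688)
neck (array([533.8128618, 200.6629684]), np.float64(0.1307081407173114))
roller (array([532.87264991, 128.59334338]), np.float64(0.24077277970011535))
```

View pics/w3o.png

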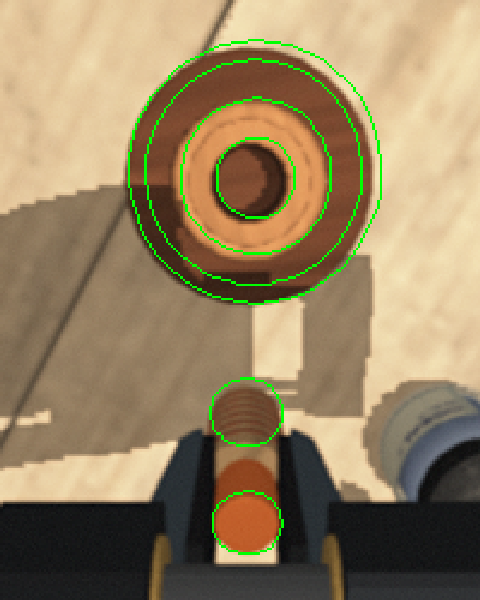

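apply_moves --plan '[{"jaw":1,"delta_pos":[25,0.5,0],"spin":0},{"jaw":1,"delta_pos":[50,1.2,0],"spin":0},{"jaw":1,"delta_pos":[73.3,1.2,0],"spin":0},{"jaw":1,"delta_pos":[73.3,1.2,10],"spin":0},{"jaw":1,"delta_pos":[73.3,1.2,20],"spin":0},{"jaw":1,"delta_pos":[73.3,1.2,23],"spin":0},{"jaw":1,"delta_pos":[73.3,1.2,23],"spin":0},{"jaw":1,"delta_pos":[73.3,1.2,23],"spin":0}]'

```text
time_s: 7.35
ee_pos: [535.0, 201.3, 126.8]
ee_rot: [179.9, 0.0, 90.1]
force: [-0.5, -0.1, -0.1]
gripper_width: 15.0
```

```bash
python3 look.py w4 roller,case
python3 - <<'E'
from h import *
d=np.load('pics/w4.npz');c={k:d[k] for k in('rvec','tvec','camera_matrix')}
z=d['ee'][2]-58.6; o=d['im'].copy()
for p in [(534,201.9,0)]:
  for P in [ring(46,46)+p,ring(28,46)+p,ring(26,60)+p,ring(13.5,60)+p]: cv2.polylines(o,[proj(P,c).round().astype(np.int32)],1,(0,255,0),1)
cv2.imwrite('pics/w4o.png',cv2.resize(o[90:280,150:350],None,fx=3,fy=3,interpolation=cv2.INTER_NEAREST)[:,:,::-1])
s=cams.grab_frame('scene');cv2.imwrite('pics/s4.png',cv2.resize(s[130:240,220:340],None,fx=5,fy=5,interpolation=cv2.INTER_CUBIC)[:,:,::-1])
E
```

```text
[535.03390493 201.27795011 126.827213  ] [1.79882738e+02 2.13325588e-02 9.00831020e+01] 15.006213348147321 F [-0.50711985 -0.10685492 -0.08540105] 7.35
roller [(0.74, [239.7, 192.7, 268.7, 259.6])]
case [(0.59, [203.8, 132.4, 304.5, 226.6])]
```

View pics/w4o.png

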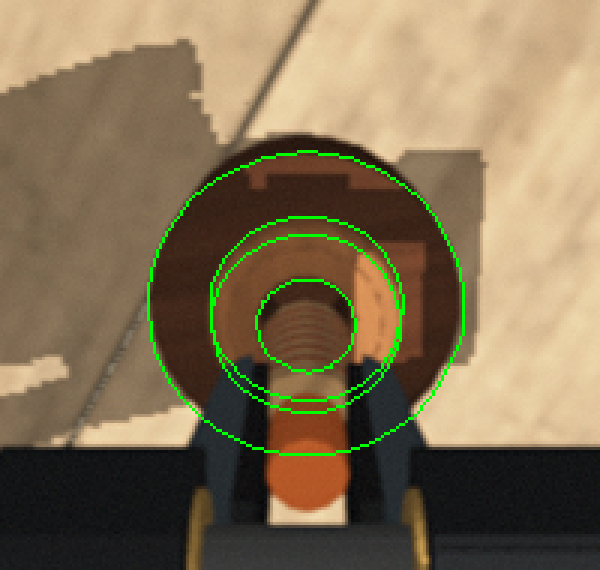

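View pics/s4.png

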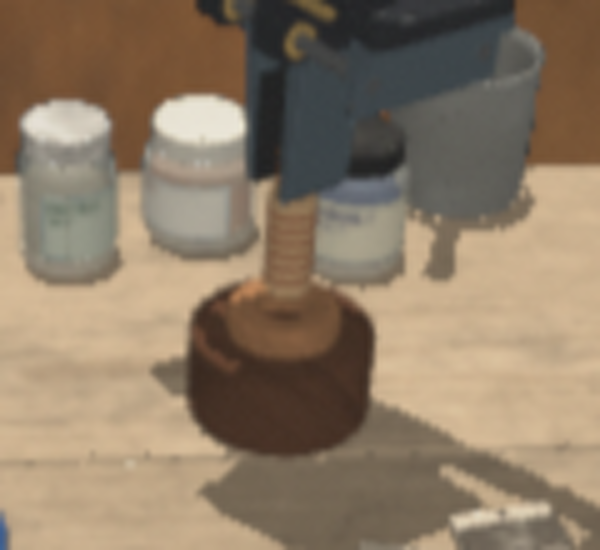

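The roller sits over the bore: the bore is centred at about x=305 in the crop and the roller at about 307, so I'll shift −0.5 mm in x. Next I lower it gently.

apply_moves --plan '[{"jaw":1,"delta_pos":[0,-0.5,3],"spin":0},{"jaw":1,"delta_pos":[0,-0.5,6],"spin":0},{"jaw":1,"delta_pos":[0,-0.5,9],"spin":0},{"jaw":1,"delta_pos":[0,-0.5,12],"spin":0},{"jaw":1,"delta_pos":[0,-0.5,15],"spin":0},{"jaw":1,"delta_pos":[0,-0.5,18],"spin":0},{"jaw":1,"delta_pos":[0,-0.5,21],"spin":0},{"jaw":1,"delta_pos":[0,-0.5,21],"spin":0}]'

```text
time_s: 8.55
ee_pos: [534.3, 201.5, 105.6]
ee_rot: [179.9, 0.0, 90.1]
force: [-0.1, -0.2, -1.0]
gripper_width: 15.2
```

```bash
python3 look.py w5
python3 - <<'E'
from h import *
o=np.load('pics/w5.npz')['im']
a=cv2.resize(o[110:270,160:340],(675,600))
cv2.imwrite('pics/w5o.png',a[:,:,::-1])
E
```

```text
[534.29839201 201.48325998 105.55763678] [1.79914565e+02 2.98434725e-02 9.01041965e+01] 15.15623838397912 F [-0.05153686 -0.22956909 -0.99030268] 8.55
```

View pics/w5o.png

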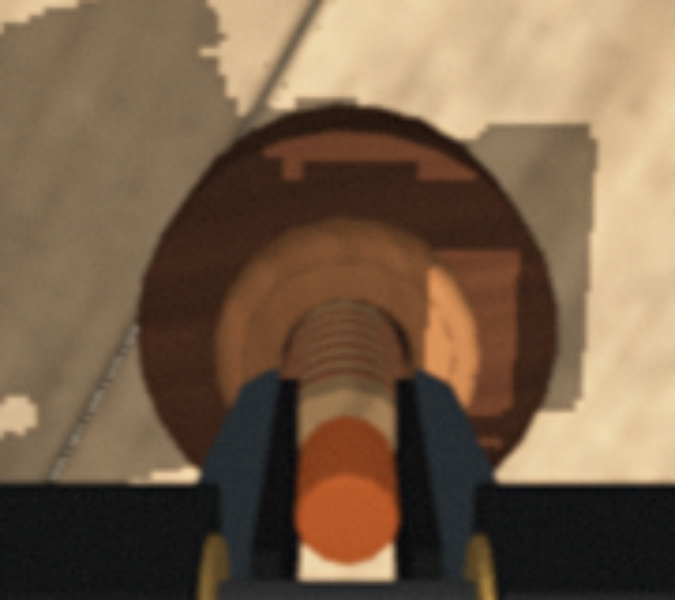

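The roller has entered about 13 mm with no force. Continuing down.

apply_moves --plan '[{"jaw":1,"delta_pos":[0,0,6],"spin":0},{"jaw":1,"delta_pos":[0,0,12],"spin":0},{"jaw":1,"delta_pos":[0,0,18],"spin":0},{"jaw":1,"delta_pos":[0,0,24],"spin":0},{"jaw":1,"delta_pos":[0,0,30],"spin":0},{"jaw":1,"delta_pos":[0,0,35],"spin":0},{"jaw":1,"delta_pos":[0,0,39],"spin":0},{"jaw":1,"delta_pos":[0,0,40],"spin":0}]'

```text
time_s: 9.6
ee_pos: [534.4, 201.4, 65.4]
ee_rot: [179.9, 0.0, 90.1]
force: [0.4, -0.1, -1.2]
gripper_width: 15.3
```

apply_moves --plan '[{"jaw":1,"delta_pos":[0,0,1.5],"spin":0},{"jaw":1,"delta_pos":[0,0,1.5],"spin":0},{"jaw":0.7,"delta_pos":[0,0,1.5],"spin":0},{"jaw":0.6,"delta_pos":[0,0,1.5],"spin":0},{"jaw":0.6,"delta_pos":[0,0,0],"spin":0},{"jaw":0.6,"delta_pos":[0,0,-20],"spin":0},{"jaw":0.6,"delta_pos":[0,0,-50],"spin":0},{"jaw":0.6,"delta_pos":[0,0,-80],"spin":0}]'

```text
time_s: 10.6
ee_pos: [534.1, 201.4, 146.2]
ee_rot: [179.9, 0.0, 90.1]
force: [0.5, 0.7, 0.6]
gripper_width: 36.3
```

```bash
python3 look.py w6
python3 - <<'E'
from h import *
d=np.load('pics/w6.npz');c={k:d[k] for k in('rvec','tvec','camera_matrix')}
o=d['im'].copy(); p=(534,201.9,0)
for P in [ring(46,46)+p,ring(26,60)+p,ring(13.5,60)+p,ring(8,84)+p]: cv2.polylines(o,[proj(P,c).round().astype(np.int32)],1,(0,255,0),1)
cv2.imwrite('pics/w6o.png',cv2.resize(o[90:280,150:350],None,fx=3,fy=3,interpolation=cv2.INTER_NEAREST)[:,:,::-1])
s=cams.grab_frame('scene');cv2.imwrite('pics/s6.png',cv2.resize(s[130:240,220:340],None,fx=5,fy=5,interpolation=cv2.INTER_CUBIC)[:,:,::-1])
E
```

```text
[534.13642849 201.44573903 146.19145653] [1.79937878e+02 3.97160223e-02 9.01064100e+01] 36.34663056548658 F [0.46240039 0.74046679 0.64709389] 10.6
```

View pics/w6o.png

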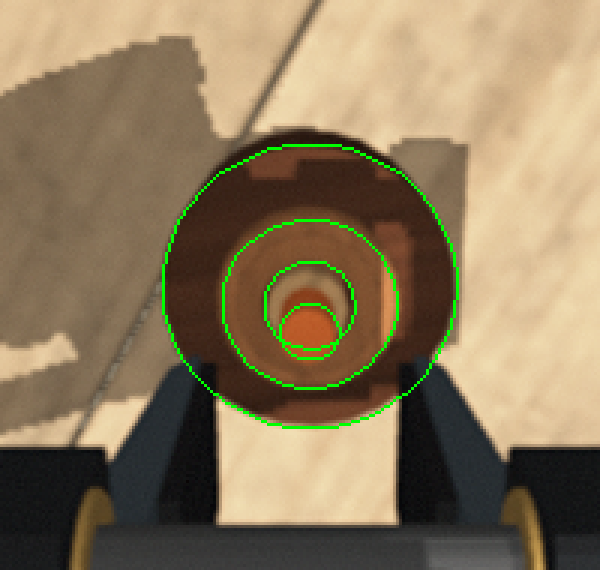

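View pics/s6.png

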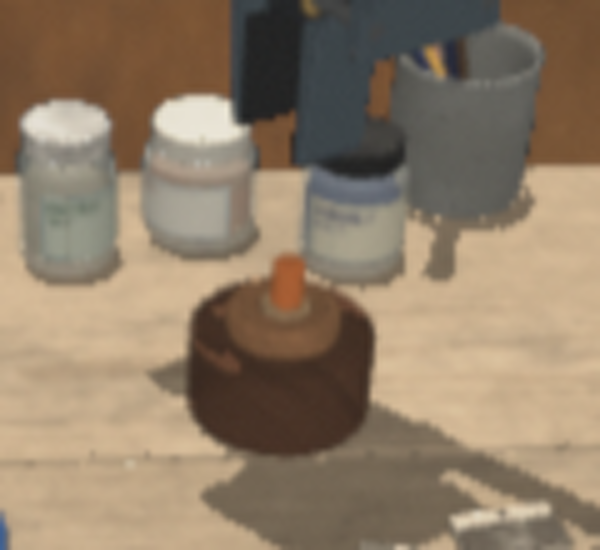

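The roller is home: only the orange grip stands out, with the body flush in the bore. Next, the lids.

apply_moves --plan '[{"jaw":0.5,"delta_pos":[40,-8,-12],"spin":0},{"jaw":0.5,"delta_pos":[90,-18,-15],"spin":0},{"jaw":0.5,"delta_pos":[140,-28,-15],"spin":0},{"jaw":0.5,"delta_pos":[190,-40,-15],"spin":0},{"jaw":0.5,"delta_pos":[227,-47,-15],"spin":0},{"jaw":0.5,"delta_pos":[227,-47,-10],"spin":0},{"jaw":0.5,"delta_pos":[227,-47,-5],"spin":0},{"jaw":0.5,"delta_pos":[227,-47,-5],"spin":0}]'

```text
time_s: 11.7
ee_pos: [488.9, 427.6, 152.8]
ee_rot: [179.6, -0.0, 90.0]
force: [0.4, 0.1, 0.6]
gripper_width: 45.5
```

```bash
python3 look.py w7 outer_lid,inner_lid
python3 - <<'E'
from h import *
d=np.load('pics/w7.npz');c={k:d[k] for k in('rvec','tvec','camera_matrix')}
m=np.load('pics/w7_outer_lid.npy')
o=d['im'].copy(); p=(487,428,0)
for P in [ring(38.5,8)+p,ring(38.5,51)+p,ring(22,73)+p,ring(9,73)+p,ring(9,101)+p]: cv2.polylines(o,[proj(P,c).round().astype(np.int32)],1,(0,255,0),1)
cv2.imwrite('pics/w7o.png',cv2.resize(o[70:280,150:350],None,fx=2.8,fy=2.8,interpolation=cv2.INTER_NEAREST)[:,:,::-1])
E
```

```text
[488.92671339 427.59006189 152.83050638] [ 1.79607817e+02 -1.32151003e-02  9.00252578e+01] 45.4514720880767 F [0.41149416 0.09190666 0.56250446] 11.7
outer_lid [(0.56, [214.0, 141.7, 290.2, 225.2])]
inner_lid [(0.81, [236.8, 184.6, 264.0, 217.7]), (0.7, [431.7, 311.7, 451.5, 339.2])]
```

View pics/w7o.png

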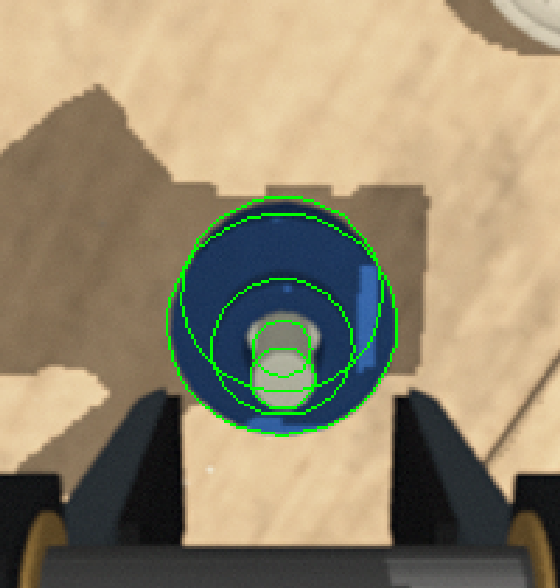

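The model at (487,428) overlays the lids closely, with the knob about 1 px left of the prediction. I'll shift −2 mm in x, descend and grip the knob.

apply_moves --plan '[{"jaw":0.5,"delta_pos":[0.3,-1.9,10],"spin":0},{"jaw":0.5,"delta_pos":[0.3,-1.9,30],"spin":0},{"jaw":0.5,"delta_pos":[0.3,-1.9,50],"spin":0},{"jaw":0.5,"delta_pos":[0.3,-1.9,68],"spin":0},{"jaw":0.5,"delta_pos":[0.3,-1.9,76],"spin":0},{"jaw":0.6,"delta_pos":[0.3,-1.9,76],"spin":0},{"jaw":0.8,"delta_pos":[0.3,-1.9,76],"spin":0},{"jaw":1,"delta_pos":[0.3,-1.9,76],"spin":0}]' --squeeze 40

```text
time_s: 12.85
ee_pos: [488.6, 429.1, 78.9]
ee_rot: [179.4, -0.2, 90.0]
force: [-0.1, 0.3, -0.4]
gripper_width: 19.5
```

apply_moves --plan '[{"jaw":1,"delta_pos":[0,0,0],"spin":0},{"jaw":1,"delta_pos":[0,0,0],"spin":0},{"jaw":1,"delta_pos":[0,0,0],"spin":0},{"jaw":1,"delta_pos":[0,0,-4],"spin":0},{"jaw":1,"delta_pos":[0,0,-10],"spin":0},{"jaw":1,"delta_pos":[0,0,-18],"spin":0},{"jaw":1,"delta_pos":[0,0,-25],"spin":0},{"jaw":1,"delta_pos":[0,0,-25],"spin":0}]'

```text
time_s: 13.85
ee_pos: [488.8, 429.4, 104.9]
ee_rot: [179.4, -0.2, 90.0]
force: [-1.0, -0.3, -3.9]
gripper_width: 17.2
```

```bash
python3 look.py w8
python3 - <<'E'
from h import *
s=cams.grab_frame('scene');cv2.imwrite('pics/s8.png',cv2.resize(s[100:300,100:330],None,fx=3,fy=3,interpolation=cv2.INTER_CUBIC)[:,:,::-1])
E
```

```text
[488.77225501 429.3881846  104.93494764] [179.3525778   -0.24484633  90.03145018] 17.15662990826479 F [-0.95342027 -0.34738817 -3.85959694] 13.85
```

View pics/w8.png

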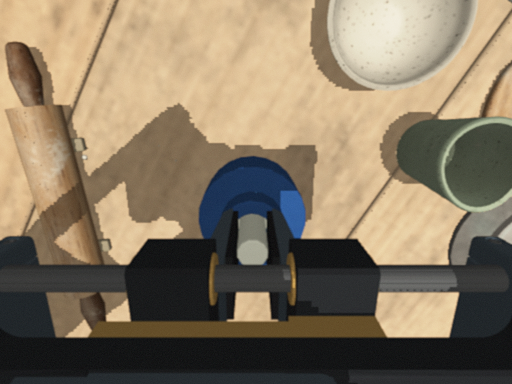

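View pics/s8.png

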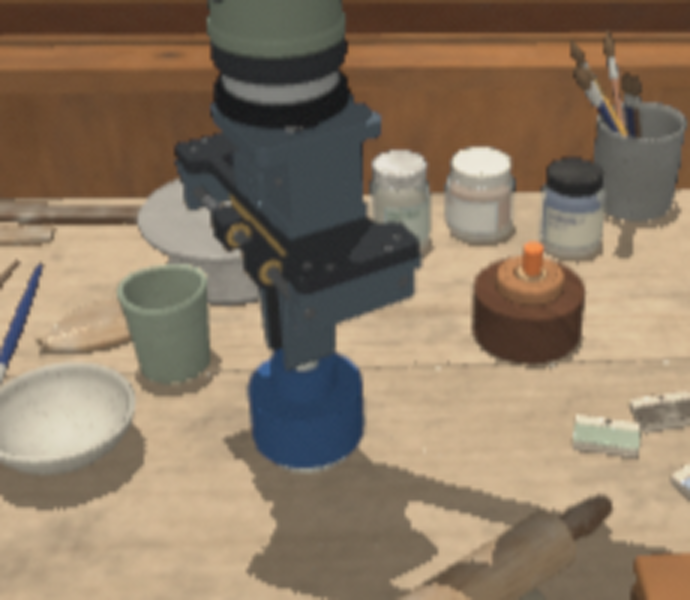

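The lids are lifted together: both hang from the knob and the wrist reads 3.9 N. I'll raise them and refine the case and lid positions from the pictures.

apply_moves --plan '[{"jaw":1,"delta_pos":[0,0,-15],"spin":0},{"jaw":1,"delta_pos":[0,0,-35],"spin":0},{"jaw":1,"delta_pos":[0,0,-55],"spin":0},{"jaw":1,"delta_pos":[0,0,-75],"spin":0},{"jaw":1,"delta_pos":[-20,4,-82],"spin":0},{"jaw":1,"delta_pos":[-45,9,-82],"spin":0},{"jaw":1,"delta_pos":[-75,15,-82],"spin":0},{"jaw":1,"delta_pos":[-105,21,-82],"spin":0}]'

```text
time_s: 14.95
ee_pos: [508.2, 320.4, 184.8]
ee_rot: [179.6, -0.1, 90.0]
force: [-0.1, 0.4, -3.9]
gripper_width: 16.7
```

```bash
python3 - <<'E'
from h import *
from scipy.optimize import minimize
def load(n):
    d=np.load(f'pics/{n}.npz'); return d['im'],{k:d[k] for k in('rvec','tvec','camera_matrix')},d['ee']
# case from w6: dark-reddish mask
im,c,ee=load('w6'); hsv=cv2.cvtColor(im,cv2.COLOR_RGB2HSV)
for n in('w3','w6'):
    im,c,ee=load(n); 
    hsv=cv2.cvtColor(im,cv2.COLOR_RGB2HSV)
# roller grip top in w6 : orange
im,c,ee=load('w6');hsv=cv2.cvtColor(im,cv2.COLOR_RGB2HSV)
m=((hsv[...,0]<9)&(hsv[...,1]>185)&(hsv[...,2]>110)).astype(np.uint8);m[:,:235]=0;m[:,275:]=0;m[:180]=0;m[220:]=0
print('orange px',m.sum(),np.nonzero(m)[1].min(),np.nonzero(m)[1].max(),np.nonzero(m)[0].min(),np.nonzero(m)[0].max())
print('grip in w6',fit('roller',[m],[c],[534,202],0,parts=[(8,60,84)]), 'tcp',ee)
# lids in w8
def blue(im):
    h=cv2.cvtColor(im,cv2.COLOR_RGB2HSV); return ((h[...,0]>100)&(h[...,0]<125)&(h[...,1]>150)&(h[...,2]>40)).astype(np.uint8)
im,c,ee=load('w8'); b=blue(im); b[207:]=0; b[:140]=0;b[:,:180]=0;b[:,320:]=0
z=ee[2]-78.9
def cost(p):
    r=render('',np.array([p[0],p[1],z]),c,parts=[(38.5,8,51),(22,51,73)]); r[207:]=0; return np.abs(r-b).sum()/b.sum()
for z in (24,26,28):
    q=minimize(cost,[488,429],method='Nelder-Mead',options=dict(initial_simplex=[[488,429],[492,429],[488,433]])); print('lids w8 z',z,q.x,q.fun,'tcp',ee)
im,c,ee=load('w7'); b=blue(im);
E
python3 look.py w9
```

```text
[508.16661678 320.39737038 184.75260207] [ 1.79551076e+02 -5.18923192e-02  8.99775779e+01] 16.697810005240427 F [-0.05345936  0.44968037 -3.91233753] 14.95Traceback (most recent call last):
  File "<stdin>", line 13, in <module>
    return umr_minimum(a, axis, None, out, keepdims, initial, where)
ValueError: zero-size array to reduction operation minimum which has no identity
```

```bash
cat > m.py <<'E'
from h import *
def load(n):
    d=np.load(f'pics/{n}.npz'); return d['im'],{k:d[k] for k in('rvec','tvec','camera_matrix')},d['ee']
def blue(im):
    h=cv2.cvtColor(im,cv2.COLOR_RGB2HSV); return ((h[...,0]>100)&(h[...,0]<125)&(h[...,1]>150)&(h[...,2]>40)).astype(np.uint8)
def lidfit(n,zoff=78.9,rowmax=207,dz=0):
    im,c,ee=load(n); b=blue(im); b[rowmax:]=0; b[:120]=0;b[:,:180]=0;b[:,320:]=0
    z=ee[2]-zoff+dz
    def cost(p):
        r=render('',np.array([p[0],p[1],z]),c,parts=[(38.5,8,51),(22,51,73)]); r[rowmax:]=0; return np.abs(r-b).sum()/b.sum()
    x0=ee[:2]; q=minimize(cost,x0,method='Nelder-Mead',options=dict(initial_simplex=[x0,x0+[4,0],x0+[0,4]])); return q.x,q.fun,q.x-ee[:2]
E
python3 - <<'E'
from m import *
im,c,ee=load('w6');hsv=cv2.cvtColor(im,cv2.COLOR_RGB2HSV); print(im[200,253],hsv[200,253],hsv[189,253],hsv[208,253])
m=((hsv[...,0]<13)&(hsv[...,1]>185)&(hsv[...,2]>110)).astype(np.uint8);m[:,:240]=0;m[:,266:]=0;m[:180]=0;m[215:]=0
ys,xs=np.nonzero(m);print(m.sum(),xs.min(),xs.max(),ys.min(),ys.max())
print('grip in w6',fit('roller',[m],[c],[534,202],0,parts=[(8,60,84)]), 'tcp',ee)
for dz in(-2,0,2): print('w8',lidfit('w8',dz=dz))
for dz in(-2,0,2): print('w9',lidfit('w9',dz=dz))
E
```

```text
[187  92  42] [ 10 198 187] [ 10 200 138] [ 10 201 183]
352 243 261 187 210
grip in w6 (array([533.41773411, 200.13347919]), np.float64(0.23638591800356504)) tcp [534.13642849 201.44573903 146.19145653]
w8 (array([488.35492331, 424.99266916]), np.float64(0.01529673551663656), array([-0.4173317 , -4.39551544]))
w8 (array([488.2015763 , 425.10815531]), np.float64(0.018804680750804995), array([-0.57067871, -4.2800293 ]))
w8 (array([488.24260146, 425.50776487]), np.float64(0.022533574177334485), array([-0.52965355, -3.88041973]))
w9 (array([507.12666432, 316.82754202]), np.float64(0.016803683498715943), array([-1.03995246, -3.56982836]))
w9 (array([507.20767648, 317.10321618]), np.float64(0.020634076415376276), array([-0.9589403, -3.2941542]))
w9 (array([507.11176859, 317.28196983]), np.float64(0.025303285871310546), array([-1.05484819, -3.11540055]))
```

View pics/w9.png

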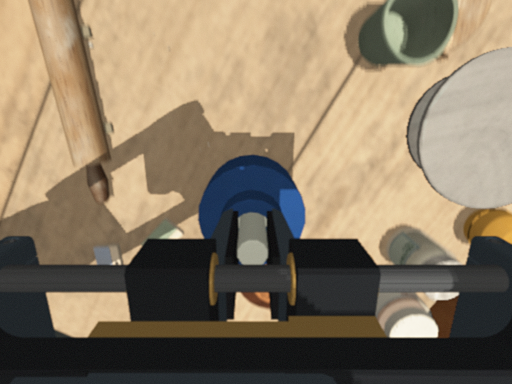

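Run:
```python
from m import *
im,c,ee=load('w9'); z=ee[2]-78.9; outs=[]
for y in (317.1,319.6):
    o=cv2.resize(im[140:280,190:320],None,fx=3,fy=3,interpolation=cv2.INTER_CUBIC)
    o=cv2.convertScaleAbs(o,alpha=1.6,beta=20)
    for r,h in [(38.5,8),(38.5,51),(22,73),(9,101)]:
        P=proj(ring(r,z+h)+[507.3,y,0],c); P=(P-[190,140]+.5)*3-.5
        cv2.polylines(o,[P.round().astype(np.int32)],1,(0,255,0),1)
    outs.append(o)
cv2.imwrite('pics/w9o.png',np.hstack(outs)[:,:,::-1])
```

```text
(no output)
```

View pics/w9o.png

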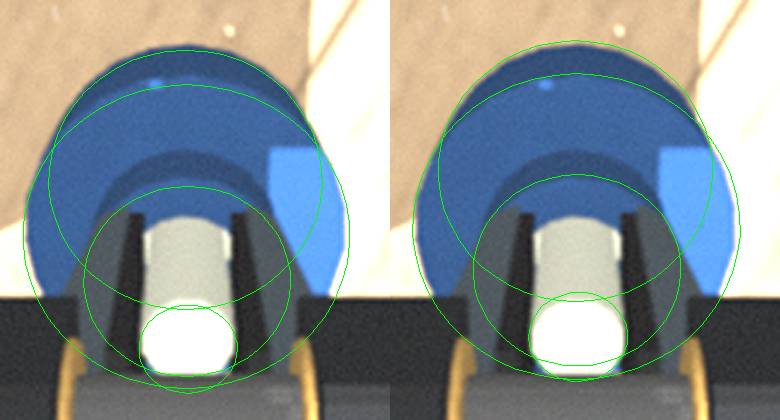

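The lids measure at about (507.0, 318.7), 1.6 mm behind the TCP in y. The case is at about (533.6, 202.2) in the same frame, so I'll move over it.

apply_moves --plan '[{"jaw":1,"delta_pos":[-30,7,0],"spin":0},{"jaw":1,"delta_pos":[-60,14,0],"spin":0},{"jaw":1,"delta_pos":[-90,20,0],"spin":0},{"jaw":1,"delta_pos":[-110,25,0],"spin":0},{"jaw":1,"delta_pos":[-116.6,26.6,0],"spin":0},{"jaw":1,"delta_pos":[-116.6,26.6,0],"spin":0},{"jaw":1,"delta_pos":[-116.6,26.6,0],"spin":0},{"jaw":1,"delta_pos":[-116.6,26.6,0],"spin":0}]'

```text
time_s: 16.0
ee_pos: [534.9, 200.4, 185.4]
ee_rot: [179.6, 0.2, 89.9]
force: [-1.1, 0.3, -4.0]
gripper_width: 17.0
```

```bash
python3 look.py w10
cat > ov.py <<'E'
import sys
from m import *
tag,sx,sy,zoff,x,y=sys.argv[1],*map(float,sys.argv[2:7])
cc=cams.calibration('scene'); im=cams.grab_frame('scene'); ee=env.state()['ee_pos']
x0,y0,x1,y1,f=235,110,335,235,4.8
o=cv2.resize(im[y0:y1,x0:x1],None,fx=f,fy=f,interpolation=cv2.INTER_CUBIC)
def dr(P,col):
    P=(proj(P,cc)-[x0,y0]+.5)*f-.5; cv2.polylines(o,[P.round().astype(np.int32)],1,col,1)
for r,h in [(46,0),(46,46),(28,46),(26,60)]: dr(ring(r,h)+[sx,sy,0],(0,255,0))
z=ee[2]-zoff
for r,h in [(33,0),(38.5,8),(38.5,51),(22,73)]: dr(ring(r,z+h)+[x,y,0],(255,0,0))
cv2.imwrite(f'pics/{tag}.png',o[:,:,::-1]); print(ee,z)
E
python3 ov.py s10 536 203.8 78.9 536 203.8
```

```text
[534.85647853 200.39154431 185.38704968] [179.55557589   0.20451419  89.94942797] 17.03970955397957 F [-1.05471221  0.33758887 -4.0183489 ] 16.0
[534.85624308 200.18741742 185.35879294] 106.45879293594399
```

View pics/w10.png

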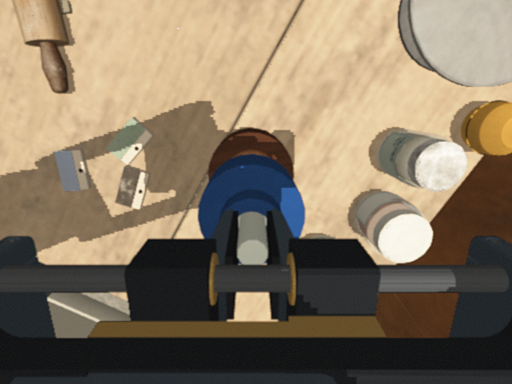

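View pics/s10.png

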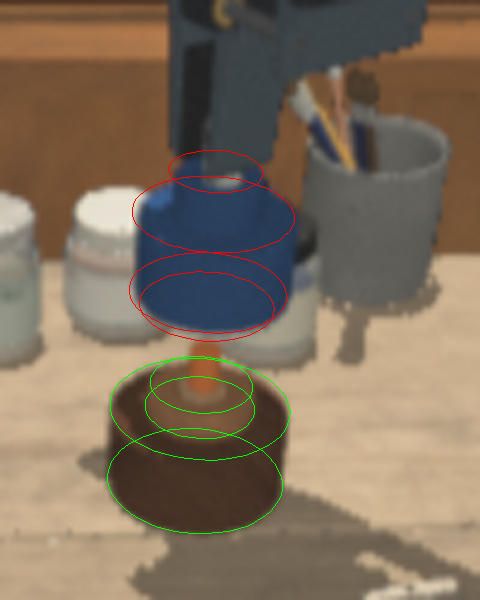

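The lids are about 3 mm short in y. The TCP reading and the scene overlay agree on that, so I'll correct it.

apply_moves --plan '[{"jaw":1,"delta_pos":[3.4,0,0],"spin":0},{"jaw":1,"delta_pos":[3.4,0,0],"spin":0},{"jaw":1,"delta_pos":[3.4,0,2],"spin":0},{"jaw":1,"delta_pos":[3.4,0,4],"spin":0},{"jaw":1,"delta_pos":[3.4,0,6],"spin":0},{"jaw":1,"delta_pos":[3.4,0,8],"spin":0},{"jaw":1,"delta_pos":[3.4,0,8],"spin":0},{"jaw":1,"delta_pos":[3.4,0,8],"spin":0}]'

```text
time_s: 17.1
ee_pos: [535.0, 203.6, 177.4]
ee_rot: [179.5, 0.2, 89.9]
force: [0.5, 0.9, -4.5]
gripper_width: 17.1
```

```bash
python3 look.py w11; python3 ov.py s11 536 203.8 77.5 536 203.8
python3 - <<'E'
from m import *
im,c,ee=load('w11'); z=ee[2]-78.9
f=4;x0,y0=190,120
o=cv2.resize(im[120:270,190:320],None,fx=f,fy=f,interpolation=cv2.INTER_CUBIC); o=cv2.convertScaleAbs(o,alpha=1.6,beta=20)
def dr(P,col):
    P=(proj(P,c)-[x0,y0]+.5)*f-.5; cv2.polylines(o,[P.round().astype(np.int32)],1,col,1)
for r,h in [(38.5,8),(38.5,51),(22,73),(9,101)]: dr(ring(r,z+h)+[ee[0]-1.2,ee[1]-1.6,0],(0,255,0))
for r,h in [(46,0),(46,46)]: dr(ring(r,h)+[533.6,202.2,0],(255,255,0))
cv2.imwrite('pics/w11o.png',o[:,:,::-1])
E
```

```text
[534.98923665 203.56674879 177.42944601] [179.54973967   0.20730653  89.93656219] 17.051247101602424 F [ 0.54960494  0.90711372 -4.46265426] 17.1
[535.01308467 203.56775534 177.49944227] 99.99944226570224
```

View pics/w11o.png

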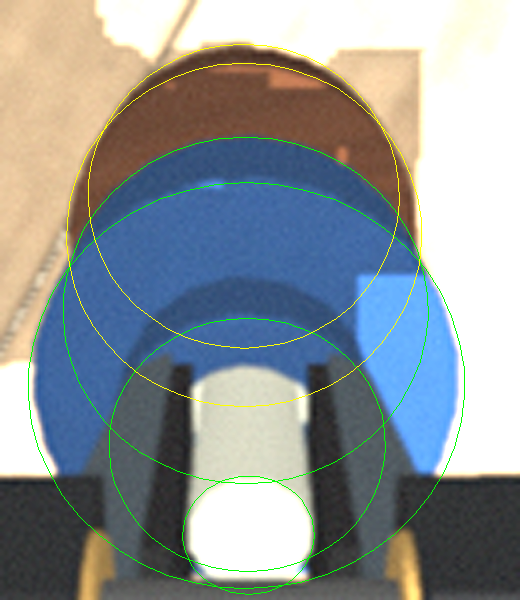

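View pics/s11.png

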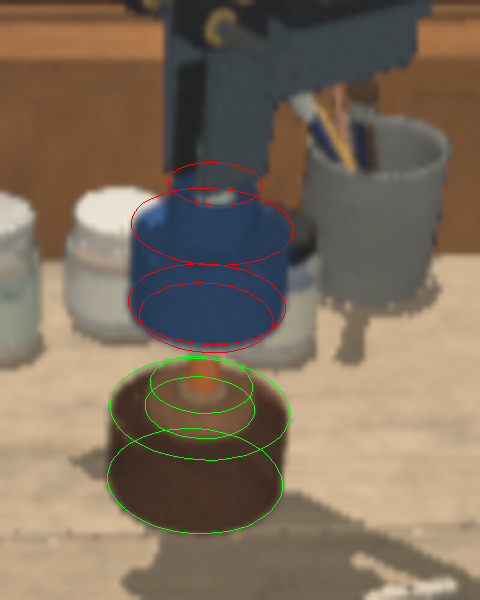

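Both overlays agree within about 1 mm. I'll make a small correction and lower the lids.

apply_moves --plan '[{"jaw":1,"delta_pos":[0.6,0.4,4],"spin":0},{"jaw":1,"delta_pos":[0.6,0.4,9],"spin":0},{"jaw":1,"delta_pos":[0.6,0.4,14],"spin":0},{"jaw":1,"delta_pos":[0.6,0.4,19],"spin":0},{"jaw":1,"delta_pos":[0.6,0.4,24],"spin":0},{"jaw":1,"delta_pos":[0.6,0.4,28],"spin":0},{"jaw":1,"delta_pos":[0.6,0.4,32],"spin":0},{"jaw":1,"delta_pos":[0.6,0.4,32],"spin":0}]'

```text
time_s: 18.2
ee_pos: [535.5, 204.0, 145.1]
ee_rot: [179.6, 0.2, 89.9]
force: [0.2, 0.4, -3.8]
gripper_width: 16.8
```

apply_moves --plan '[{"jaw":1,"delta_pos":[0,0,1.5],"spin":0},{"jaw":1,"delta_pos":[0,0,3],"spin":0},{"jaw":1,"delta_pos":[0,0,4.5],"spin":0},{"jaw":1,"delta_pos":[0,0,6],"spin":0},{"jaw":1,"delta_pos":[0,0,7.5],"spin":0},{"jaw":1,"delta_pos":[0,0,9],"spin":0},{"jaw":1,"delta_pos":[0,0,10],"spin":0},{"jaw":1,"delta_pos":[0,0,10],"spin":0}]'

```text
time_s: 19.2
ee_pos: [535.5, 203.9, 135.0]
ee_rot: [179.6, 0.2, 89.9]
force: [0.1, -0.3, -2.3]
gripper_width: 16.9
```

```bash
python3 ov.py s12 536 203.8 78.2 536 203.8
```

```text
[535.57492469 203.9593652  135.12170427] 56.92170426826242
```

View pics/s12.png

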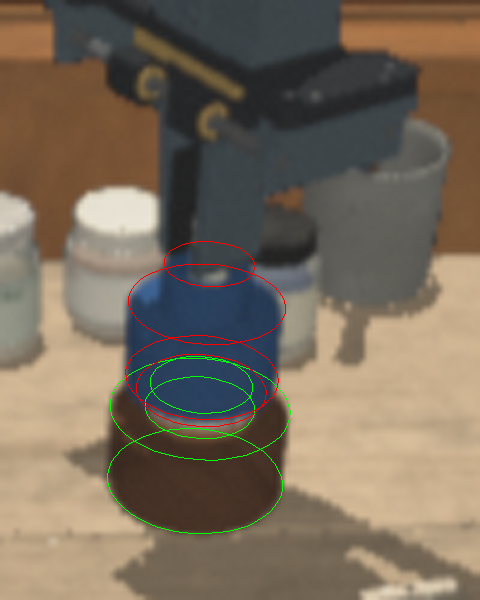

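Rim is at the neck and centred in the scene view. Continuing slowly.

apply_moves --plan '[{"jaw":1,"delta_pos":[0,0,0.7],"spin":0},{"jaw":1,"delta_pos":[0,0,1.4],"spin":0},{"jaw":1,"delta_pos":[0,0,2.1],"spin":0},{"jaw":1,"delta_pos":[0,0,2.8],"spin":0},{"jaw":1,"delta_pos":[0,0,3.5],"spin":0},{"jaw":1,"delta_pos":[0,0,4.2],"spin":0},{"jaw":1,"delta_pos":[0,0,5],"spin":0},{"jaw":1,"delta_pos":[0,0,5],"spin":0}]'

```text
time_s: 20.25
ee_pos: [535.5, 203.9, 130.0]
ee_rot: [179.6, 0.2, 89.9]
force: [-0.7, 0.0, -4.8]
gripper_width: 16.8
```

Free (force −4.8 N is just the lids' weight plus noise). On to the seat, expected at TCP z around 124.

apply_moves --plan '[{"jaw":1,"delta_pos":[0,0,0.7],"spin":0},{"jaw":1,"delta_pos":[0,0,1.4],"spin":0},{"jaw":1,"delta_pos":[0,0,2.1],"spin":0},{"jaw":1,"delta_pos":[0,0,2.8],"spin":0},{"jaw":1,"delta_pos":[0,0,3.4],"spin":0},{"jaw":1,"delta_pos":[0,0,4],"spin":0},{"jaw":1,"delta_pos":[0,0,4.5],"spin":0},{"jaw":1,"delta_pos":[0,0,4.5],"spin":0}]'

```text
time_s: 21.25
ee_pos: [535.5, 203.9, 125.5]
ee_rot: [179.6, 0.2, 89.9]
force: [-0.4, 0.5, -3.8]
gripper_width: 16.9
```

```bash
python3 ov.py s13 536 203.8 79.2 536 203.8; python3 look.py w13
```

```text
[535.5609456  203.89529616 125.50627991] 46.30627991492571
[535.5609456  203.89529616 125.50627991] [179.59540252   0.22565753  89.93837899] 16.66723608369788 F [-1.04059742  0.21578551 -3.93900079] 21.3
```

View pics/s13.png

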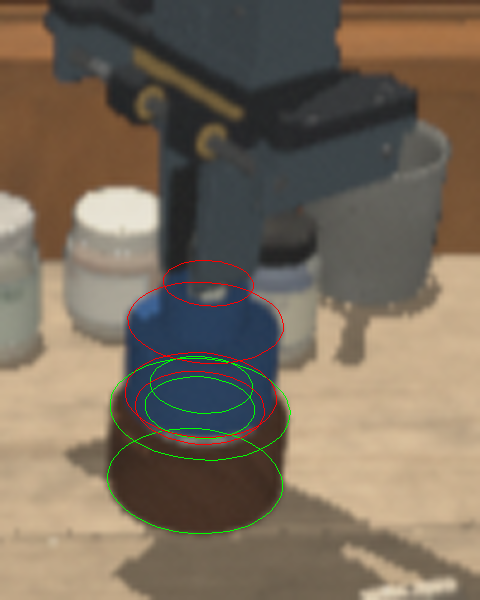

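Still no contact, about 1 mm or so to go. I'll step down in 0.5 mm increments.

apply_moves --plan '[{"jaw":1,"delta_pos":[0,0,0.3],"spin":0},{"jaw":1,"delta_pos":[0,0,0.6],"spin":0},{"jaw":1,"delta_pos":[0,0,0.9],"spin":0},{"jaw":1,"delta_pos":[0,0,1.2],"spin":0},{"jaw":1,"delta_pos":[0,0,1.5],"spin":0},{"jaw":1,"delta_pos":[0,0,1.5],"spin":0},{"jaw":1,"delta_pos":[0,0,1.5],"spin":0},{"jaw":1,"delta_pos":[0,0,1.5],"spin":0}]'

```text
time_s: 22.35
ee_pos: [535.9, 203.7, 124.9]
ee_rot: [179.5, 0.2, 89.9]
force: [-2.1, -2.3, 5.0]
gripper_width: 16.8
```

Contact came at TCP 124.9, exactly the expected seat height (78.9+46). Releasing.

apply_moves --plan '[{"jaw":0.9,"delta_pos":[0,0,0],"spin":0},{"jaw":0.75,"delta_pos":[0,0,0],"spin":0},{"jaw":0.6,"delta_pos":[0,0,0],"spin":0},{"jaw":0.5,"delta_pos":[0,0,0],"spin":0},{"jaw":0.4,"delta_pos":[0,0,-5],"spin":0},{"jaw":0.3,"delta_pos":[0,0,-30],"spin":0},{"jaw":0.25,"delta_pos":[0,0,-60],"spin":0},{"jaw":0.25,"delta_pos":[0,0,-75],"spin":0}]'

```text
time_s: 23.35
ee_pos: [536.0, 204.3, 201.8]
ee_rot: [179.4, 0.2, 89.9]
force: [0.6, -0.3, 0.6]
gripper_width: 68.4
```

```bash
python3 look.py w14
python3 - <<'E'
from m import *
im,c,ee=load('w14'); f=4;x0,y0=180,110
o=cv2.resize(im[110:260,180:330],None,fx=f,fy=f,interpolation=cv2.INTER_CUBIC); o=cv2.convertScaleAbs(o,alpha=1.3,beta=10)
def dr(P,col):
    P=(proj(P,c)-[x0,y0]+.5)*f-.5; cv2.polylines(o,[P.round().astype(np.int32)],1,col,1)
for r,h in [(38.5,8),(38.5,51),(22,73),(9,101)]: dr(ring(r,46+h)+[533.9,202.2,0],(0,255,0))
dr(ring(46,46)+[533.9,202.2,0],(255,255,0))
cv2.imwrite('pics/w14o.png',o[:,:,::-1])
cc=cams.calibration('scene'); im=cams.grab_frame('scene');np.save('pics/s14.npy',im)
x0,y0,f=235,110,4.8
o=cv2.resize(im[110:235,235:335],None,fx=f,fy=f,interpolation=cv2.INTER_CUBIC)
def dr(P,col):
    P=(proj(P,cc)-[x0,y0]+.5)*f-.5; cv2.polylines(o,[P.round().astype(np.int32)],1,col,1)
for r,h in [(33,46),(38.5,54),(38.5,97),(22,119),(9,147),(46,46)]: dr(ring(r,h)+[536,204,0],(0,255,0))
cv2.imwrite('pics/s14.png',o[:,:,::-1])
E
```

```text
[535.95049269 204.32582668 201.82774338] [1.79374175e+02 1.69603143e-01 8.99437057e+01] 68.36111428994019 F [ 0.59951616 -0.33180951  0.62277073] 23.35
```

View pics/w14o.png

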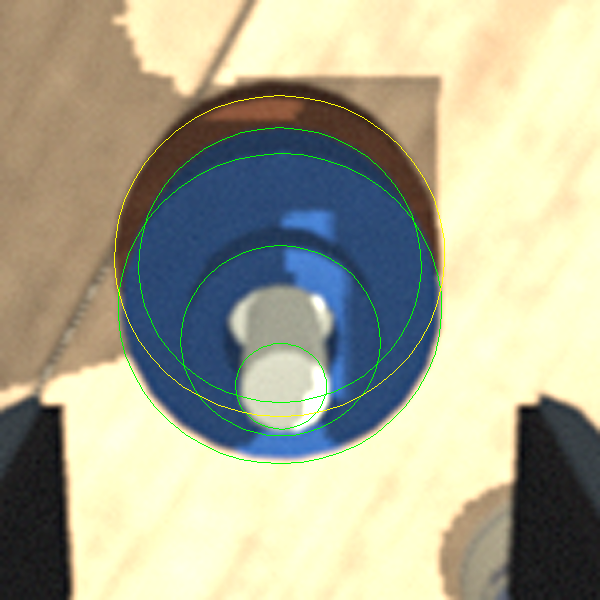

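View pics/s14.png

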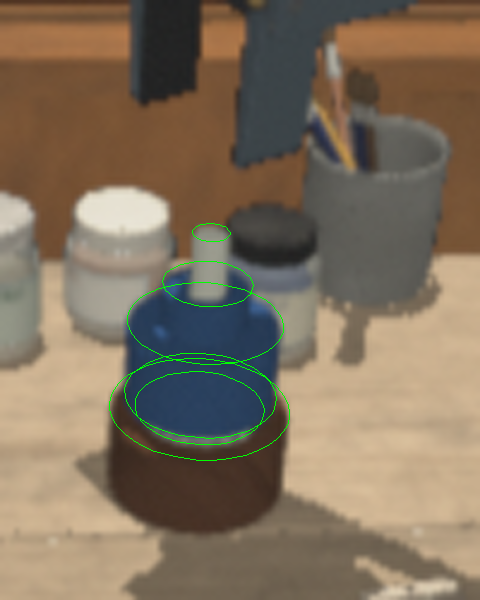

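The lids are seated level on the shoulder and the overlay matches in both views. I'll descend around the collar with the jaws still open.

apply_moves --plan '[{"jaw":0.27,"delta_pos":[-1.8,-0.3,15],"spin":0},{"jaw":0.27,"delta_pos":[-1.8,-0.3,35],"spin":0},{"jaw":0.27,"delta_pos":[-1.8,-0.3,55],"spin":0},{"jaw":0.27,"delta_pos":[-1.8,-0.3,72],"spin":0},{"jaw":0.27,"delta_pos":[-1.8,-0.3,85],"spin":0},{"jaw":0.27,"delta_pos":[-1.8,-0.3,94],"spin":0},{"jaw":0.27,"delta_pos":[-1.8,-0.3,97],"spin":0},{"jaw":0.27,"delta_pos":[-1.8,-0.3,97],"spin":0}]'

```text
time_s: 24.45
ee_pos: [537.1, 202.4, 104.7]
ee_rot: [179.3, 0.1, 89.9]
force: [-0.2, 0.3, 0.4]
gripper_width: 66.6
```

```bash
python3 look.py w15
python3 - <<'E'
from m import *
im,c,ee=load('w15'); f=4;x0,y0=160,130
o=cv2.resize(im[130:280,160:340],None,fx=f,fy=f,interpolation=cv2.INTER_CUBIC); o=cv2.convertScaleAbs(o,alpha=1.4,beta=15)
def dr(P,col):
    P=(proj(P,c)-[x0,y0]+.5)*f-.5; cv2.polylines(o,[P.round().astype(np.int32)],1,col,1)
for r,h in [(22,119),(22,97),(9,147)]: dr(ring(r,h)+[534.6,202.2,0],(0,255,0))
cv2.imwrite('pics/w15o.png',o[:,:,::-1])
cc=cams.calibration('scene'); im=cams.grab_frame('scene')
cv2.imwrite('pics/s15.png',cv2.resize(im[110:235,235:335],None,fx=4.8,fy=4.8,interpolation=cv2.INTER_CUBIC)[:,:,::-1])
E
```

```text
[537.12899188 202.36180782 104.73187877] [1.79312824e+02 1.48712354e-01 8.99423523e+01] 66.6104168201877 F [-0.15421332  0.29137423  0.36820322] 24.45
```

View pics/w15o.png

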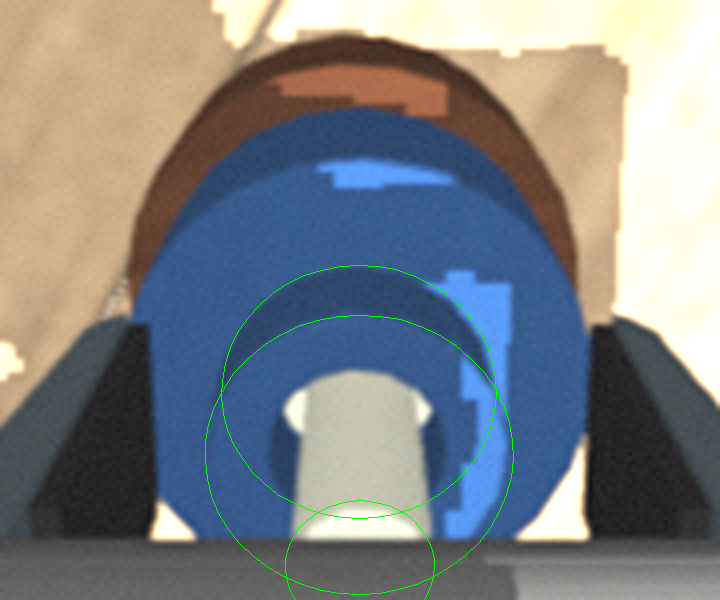

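View pics/s15.png

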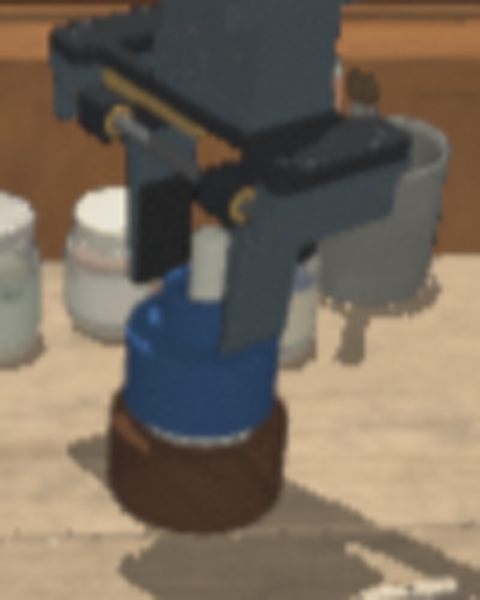

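The tips centre on x≈370 in the crop and the collar on ≈359, so the jaws are about 1.6 mm too far in +x, which matches the TCP reading. I'll correct that and lower 4 mm.

apply_moves --plan '[{"jaw":0.27,"delta_pos":[0,-1.7,0],"spin":0},{"jaw":0.27,"delta_pos":[0,-1.7,1.5],"spin":0},{"jaw":0.27,"delta_pos":[0,-1.7,3],"spin":0},{"jaw":0.3,"delta_pos":[0,-1.7,4],"spin":0},{"jaw":0.35,"delta_pos":[0,-1.7,4],"spin":0},{"jaw":0.4,"delta_pos":[0,-1.7,4],"spin":0},{"jaw":0.45,"delta_pos":[0,-1.7,4],"spin":0},{"jaw":0.45,"delta_pos":[0,-1.7,4],"spin":0}]' --squeeze 20

```text
time_s: 25.55
ee_pos: [535.7, 202.4, 101.2]
ee_rot: [179.3, 0.1, 89.9]
force: [-0.1, 0.2, -1.2]
gripper_width: 50.2
```

```bash
python3 look.py w16
python3 - <<'E'
from m import *
im,c,ee=load('w16'); f=4
o=cv2.resize(im[130:280,160:340],None,fx=f,fy=f,interpolation=cv2.INTER_CUBIC); o=cv2.convertScaleAbs(o,alpha=1.4,beta=15)
cv2.imwrite('pics/w16o.png',o[:,:,::-1])
E
```

```text
[535.73295005 202.44893367 101.22442841] [1.79262242e+02 1.29988801e-01 8.99431255e+01] 50.20135933429905 F [-0.0847149   0.23275913 -1.17690697] 25.55
```

View pics/w16o.png

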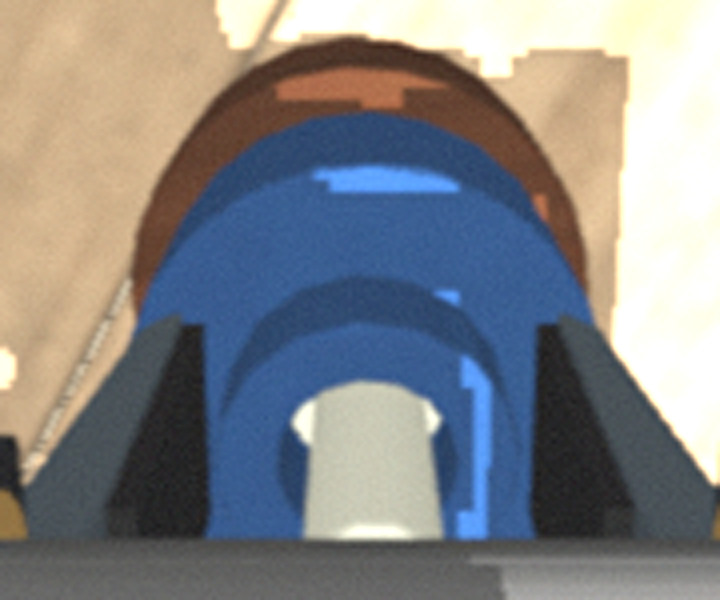

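Jaws are centred on the collar to within about 0.5 mm. I'll close gently and lift slowly at first.

apply_moves --plan '[{"jaw":0.48,"delta_pos":[0,0,0],"spin":0},{"jaw":0.5,"delta_pos":[0,0,0],"spin":0},{"jaw":0.52,"delta_pos":[0,0,0],"spin":0},{"jaw":0.55,"delta_pos":[0,0,0],"spin":0},{"jaw":0.7,"delta_pos":[0,0,0],"spin":0},{"jaw":1,"delta_pos":[0,0,0],"spin":0},{"jaw":1,"delta_pos":[0,0,0],"spin":0},{"jaw":1,"delta_pos":[0,0,0],"spin":0}]' --squeeze 20

```text
time_s: 26.6
ee_pos: [535.5, 202.4, 101.2]
ee_rot: [179.3, 0.1, 89.9]
force: [-1.8, -0.5, 1.0]
gripper_width: 44.0
```

apply_moves --plan '[{"jaw":1,"delta_pos":[0,0,-0.5],"spin":0},{"jaw":1,"delta_pos":[0,0,-1],"spin":0},{"jaw":1,"delta_pos":[0,0,-2],"spin":0},{"jaw":1,"delta_pos":[0,0,-4],"spin":0},{"jaw":1,"delta_pos":[0,0,-6],"spin":0},{"jaw":1,"delta_pos":[0,0,-8],"spin":0},{"jaw":1,"delta_pos":[0,0,-10],"spin":0},{"jaw":1,"delta_pos":[0,0,-10],"spin":0}]'

```text
time_s: 27.6
ee_pos: [535.6, 202.5, 111.5]
ee_rot: [179.3, 0.1, 89.9]
force: [-0.3, -0.2, -0.9]
gripper_width: 43.6
```

```bash
python3 look.py w17
python3 - <<'E'
from m import *
im=cams.grab_frame('scene')
cv2.imwrite('pics/s17.png',cv2.resize(im[110:235,235:335],None,fx=4.8,fy=4.8,interpolation=cv2.INTER_CUBIC)[:,:,::-1])
E
```

```text
[535.58521276 202.50022418 111.47828556] [1.79252943e+02 1.22862645e-01 8.99399211e+01] 43.63597770814658 F [-0.29747215 -0.23382615 -0.9477945 ] 27.6
```

View pics/s17.png

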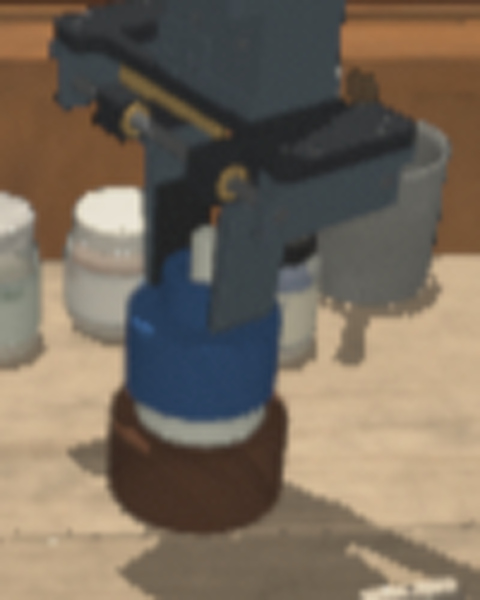

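View pics/w17.png

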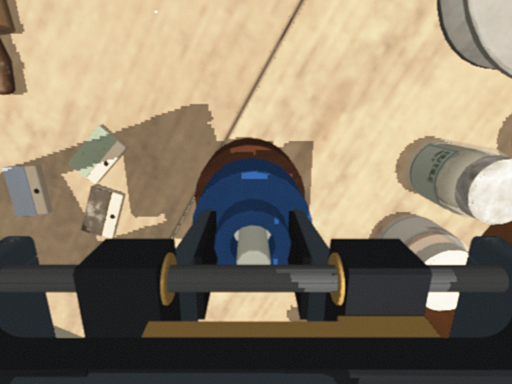

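The blue lid rises alone and the inner lid stays on the shoulder. Continuing up, with compensation for the 0.75° tool tilt so the motion is vertical.

apply_moves --plan '[{"jaw":1,"delta_pos":[0,0.05,-3],"spin":0},{"jaw":1,"delta_pos":[0,0.1,-7],"spin":0},{"jaw":1,"delta_pos":[0,0.15,-12],"spin":0},{"jaw":1,"delta_pos":[0,0.2,-17],"spin":0},{"jaw":1,"delta_pos":[0,0.3,-22],"spin":0},{"jaw":1,"delta_pos":[0,0.35,-27],"spin":0},{"jaw":1,"delta_pos":[0,0.4,-32],"spin":0},{"jaw":1,"delta_pos":[0,0.4,-33],"spin":0}]'

```text
time_s: 28.7
ee_pos: [535.6, 202.6, 144.7]
ee_rot: [179.2, 0.1, 89.9]
force: [-0.0, 0.7, -1.1]
gripper_width: 43.4
```

apply_moves --plan '[{"jaw":1,"delta_pos":[0,0.05,-4],"spin":0},{"jaw":1,"delta_pos":[0,0.1,-10],"spin":0},{"jaw":1,"delta_pos":[0,0.2,-16],"spin":0},{"jaw":1,"delta_pos":[0,0.3,-22],"spin":0},{"jaw":1,"delta_pos":[0,0.35,-28],"spin":0},{"jaw":1,"delta_pos":[0,0.4,-34],"spin":0},{"jaw":1,"delta_pos":[0,0.5,-39],"spin":0},{"jaw":1,"delta_pos":[0,0.5,-40],"spin":0}]'

```text
time_s: 29.7
ee_pos: [535.8, 202.8, 185.1]
ee_rot: [179.2, 0.1, 89.9]
force: [-0.3, 0.2, -1.9]
gripper_width: 43.3
```

apply_moves --plan '[{"jaw":1,"delta_pos":[0,0.1,-6],"spin":0},{"jaw":1,"delta_pos":[0,0.15,-13],"spin":0},{"jaw":1,"delta_pos":[0,0.25,-20],"spin":0},{"jaw":1,"delta_pos":[0,0.35,-27],"spin":0},{"jaw":1,"delta_pos":[0,0.45,-34],"spin":0},{"jaw":1,"delta_pos":[0,0.5,-40],"spin":0},{"jaw":1,"delta_pos":[0,0.55,-44],"spin":0},{"jaw":1,"delta_pos":[0,0.55,-45],"spin":0}]'

```text
time_s: 30.7
ee_pos: [535.8, 202.9, 230.4]
ee_rot: [179.2, 0.1, 89.9]
force: [0.5, 0.1, -1.2]
gripper_width: 43.4
```

apply_moves --plan '[{"jaw":1,"delta_pos":[0,0,0],"spin":0},{"jaw":1,"delta_pos":[0,0,0],"spin":0},{"jaw":1,"delta_pos":[0,0,0],"spin":0},{"jaw":1,"delta_pos":[0,0,0],"spin":0},{"jaw":1,"delta_pos":[0,0,0],"spin":0},{"jaw":1,"delta_pos":[0,0,0],"spin":0},{"jaw":1,"delta_pos":[0,0,0],"spin":0},{"jaw":1,"delta_pos":[0,0,0],"spin":0}]'

```text
time_s: 31.7
ee_pos: [535.8, 202.9, 230.4]
ee_rot: [179.2, 0.1, 89.9]
force: [0.5, 0.2, -1.7]
gripper_width: 44.0
```

```bash
python3 look.py w18
python3 - <<'E'
from m import *
cc=cams.calibration('scene'); im=cams.grab_frame('scene'); x0,y0,f=220,60,4
o=cv2.resize(im[60:210,220:340],None,fx=f,fy=f,interpolation=cv2.INTER_CUBIC)
def dr(P,col):
    P=(proj(P,cc)-[x0,y0]+.5)*f-.5; cv2.polylines(o,[P.round().astype(np.int32)],1,col,1)
for r,h in [(33,46),(33,94),(9,147)]: dr(ring(r,h)+[536,204,0],(0,255,0))
cv2.imwrite('pics/s18.png',o[:,:,::-1])
E
```

```text
[535.7599085  202.87903076 230.42026567] [1.79183350e+02 9.66296349e-02 8.99417998e+01] 43.97060097588167 F [ 0.465795    0.20089063 -1.66143314] 31.7
```

View pics/s18.png

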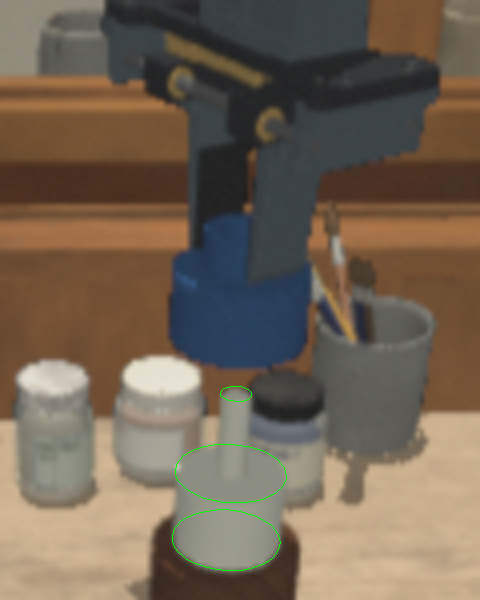

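The blue lid hangs level. Its rim is about 36 mm above the knob, and the inner lid matches its seated outline. Handing in.

```bash
python3 -c "
from workcell import env
print(env.job_done(), env.state()['time_s'])"
```

```text
the job is handed in; nothing more can be done
the job is handed in; nothing more can be done
```

The job is done and handed in at about 31.8 s of the 62 s allowed.

- **Roller:** it went fully home in the bore, grip upward. In the pictures only the orange grip stood out, with the body flush at the mouth.
- **Lids:** I carried them together by the knob and lowered them gently. Contact came at TCP z = 124.9 mm, the expected seat height, with the wrist reading 5 N after contact. After I let go, the outlines matched a level, seated pose in the wrist and scene views.
- **Blue lid:** I gripped it by the collar and lifted it straight up 129 mm, so its rim is about 36 mm above the knob. It was held still for a second before handing in. The wrist read about 1.7 N, roughly the blue lid's own weight, and the opening was 44 mm.
- **Inner lid:** it stayed on the shoulder, and the last scene overlay matches its seated outline.

**Small disagreements:**
- The cameras differed by about 2 mm on positions, so I worked with relative measurements in one picture.
- One move stopped 3 mm off in y and one 1.5 mm off in x. I corrected both before lowering the lids or closing the jaws.
- The tool tilts about 0.8°, so the blue lid is probably off level by about that much. It looks level in the last picture.

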